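# Find the stamped parts crate and send it to dispatch

### The job

Without gripping or lifting anything, tip each of the two blue crates over towards the robot with the fingertips so that it lies on its near side and shows its underside. Once both have been tipped, push the one with the round green stamp underneath sideways until it lies centred across the yellow dispatch line, still on its side. Leave the other crate lying where it fell, off the line, and do not disturb the tumblers or the steel horn.

Things in the scene. Friction and masses are not known exactly. Their poses are not given: they have to be found in the camera images.
- crate_a: open-topped blue plastic parts crate, 80 deep (its x), 130 wide (its y), 120 tall, walls and floor 4 thick, 0.24 to 0.43 kg, at first upright and facing the robot within 10 degrees. Origin: centre of its underside; x points out of its far wall (away from the robot), y to the robot's left, z out of the mouth. The two crates look alike from outside; one is stamped underneath
- crate_b: open-topped blue plastic parts crate, 80 deep (its x), 130 wide (its y), 120 tall, walls and floor 4 thick, 0.24 to 0.43 kg, at first upright and facing the robot within 10 degrees. Origin: centre of its underside; x points out of its far wall (away from the robot), y to the robot's left, z out of the mouth. The two crates look alike from outside; one is stamped underneath
- stamp (a point): centre of the round green stamp with a broad white rim, 70 across, in the middle of the underside of one of the two crates (the origin of that crate); out of sight until that crate is tipped. The crate whose origin is here is the stamped one
- crate_a_center (a point): centre of crate_a, half-way up (60 above its underside along its z)
- crate_b_center (a point): centre of crate_b, half-way up (60 above its underside along its z)
- crate_a_heel (a point): middle of the near bottom edge of crate_a, the edge it tips about, 40 from the origin along its -x. Pushed at the robot near the top of its far wall (100 up) it tips here, overbalances at about 40 degrees and falls on its near wall; it then lies 80 high, 120 long, its x up, mouth to the robot, underside upright and facing away from the robot
- crate_b_heel (a point): middle of the near bottom edge of crate_b, the edge it tips about, 40 from the origin along its -x. Pushed at the robot near the top of its far wall (100 up) it tips here, overbalances at about 40 degrees and falls on its near wall; it then lies 80 high, 120 long, its x up, mouth to the robot, underside upright and facing away from the robot
- line (a point): middle of the dispatch line, a flat yellow strip with black edges painted on the bench between the crates, 400 long along x and 66 wide along y, running straight away from the robot; its axes are parallel to the robot's
- tumbler_mid: black plastic tumbler, rim 72 across, 95 tall, standing beyond the far end of the dispatch line; a bystander. Origin: centre of its foot
- tumbler_left: black plastic tumbler, rim 72 across, 95 tall, standing far out on the robot's left; a bystander. Origin: centre of its foot
- horn: turned steel welding horn, 54 across, 100 tall, standing far out on the robot's right; a bystander. Origin: centre of its foot
Mind the look-alikes: they are no part of the job. Leave any orange look-alike of the crate_b alone.

How it is judged (in metres and radians):
On the way, in this order (a step that is already met when the one before it is completed fails the run):
1. one crate lies on its near side, underside showing (angle between any of crate_a, crate_b's own x axis and vertical below 0.15 rad), for 0.2 s.
2. both crates lie on their near sides (angle between each of crate_a, crate_b's own x axis and vertical below 0.15 rad), for 0.2 s.
3. the stamped crate has been pushed, lying, onto the dispatch line (all of step 2 and y of crate_a_center in the frame of line between -0.02 and 0.02 m), for 0.2 s.
At the end, for the whole second after the job is handed in: Both crates lie at rest on their near sides (within 0.15 rad); the centre of the stamped one is within 20 mm of the dispatch line's middle sideways and within 150 mm of its midpoint lengthwise; the centre of the other is at least 120 mm to the side of the line; the robot touches nothing (all of step 3 and x of crate_a_center in the frame of line between -0.15 and 0.15 m and not (y of crate_b_center in the frame of line between -0.12 and 0.12 m) and linear speed of each of crate_a, crate_b below 0.02 m/s).
It fails at once if a crate is lifted off the bench or tipped the wrong way (its near bottom edge rises above 25 mm) (height (world z) of any of crate_a_heel, crate_b_heel above 0.025 m).
It fails at once if a crate is pushed to the line before both have been tipped ((y of crate_a_center in the frame of line between -0.1 and 0.1 m or y of crate_b_center in the frame of line between -0.1 and 0.1 m) and not (angle between each of crate_a, crate_b's own x axis and vertical below 0.3 rad)).
It fails at once if the unstamped crate is pushed onto the line (y of crate_b_center in the frame of line between -0.09 and 0.09 m).
It fails at once if a tumbler or the horn is shoved by more than 25 mm or tilted (distance of any of tumbler_mid, tumbler_left, horn from where it was at the start of the episode above 0.025 m or angle between any of tumbler_mid, tumbler_left, horn's own z axis and vertical above 0.3 rad).
It also fails if it takes over 58 s, if anything falls off the work surface, if the arm or the gripper's body presses on something with over 40 N, if the wrist force passes 120 N, or if a joint passes its speed limit or range.

### The arm

A 6-joint arm with a two-finger parallel gripper is mounted at the origin on the work surface. World frame = base frame: x ahead of the robot, y to its left, z up, the work surface at z = 0. Lengths are in m, angles in degrees, forces in N, time in s.
With the tool pointing down it reaches from about 0.25 to 0.725 m from the base axis. Payload 9.7 kg.
Tool frame: the origin (TCP) lies on the centre line of the jaws, within the pads' length; the fingertips stand bot.nose_length ahead of it and the grasp point (between the pads) lies 11 mm behind it (bot.nose_length is the distance from the TCP to the fingertips, in m); z points along the fingers, y is the line along which they close (so a half turn about z gives the same grasp; the last joint's range is limited). The gripper opens to 85 mm and grips with 20 to 120 N. Pads are 22 mm wide; open, the fingers measure 114 mm over their backs; the gripper's body (76 mm by 85 mm) begins 54 mm behind the grasp point. The pads swing forward as they close: fully open they stand 13 mm farther back than shut.
Start: joints at [-66.119, 4.979, 10.078, 95.1, 0, 90], TCP at [0.223, -0.503, 0.239] pointing down, gripper open.
Joint ranges: [-179.16, 179.16], [-48.56, 103.87], [-65.8, 70.77], [-126.05, 130.52], [-82.76, 87.17], [-180, 180]. Speed limits (degrees/s): [127.2, 127.2, 147.25, 180, 180, 180].

### API

Orientations are given as [roll, pitch, yaw] about the fixed x, y, z axes, in that order (R = Rz(yaw) Ry(pitch) Rx(roll)).
In Python, from workcell import bot gives the robot as it stands. The module is installed in compiled form; this text tells all that it offers.
- The arm moves only by the shell command python3 -m inch 'ROWS' [OPENING] [FORCE]. ROWS is JSON, a list of rows, each a list of 4 numbers: the shift along the world's x, y, z in cm, then the turn about the world's z in degrees. A call has exactly 8 rows; each row is the pose to reach, as a shift and turn from the pose commanded when the call began; what a row does not reach only later rows make up. A row lasts 1/8 s, in which the tool goes at most 62.5 mm and 10.7 degrees, less where a joint would pass 70% of its speed; a pose out of reach is approached as far as the arm can. A call with a gripper value outside its range is refused whole. OPENING is the finger opening in cm, from 0 to 8.54, set as the call begins (- or left out, the last holds). The fingers move at their own pace and stop on an object; FORCE is the grip in N (left out, the last holds). Time passes only in rows, so rows that repeat a pose let the fingers close, or fill a call up. It gives the time, the measured TCP pose, the force, the opening and the grip force at its end, in the units of the state.
- bot.get_obs(): the state, without advancing time (a new reading comes with each control period).
- bot.camera(name): name is "side" or "top"; returns a dict with "img" (480x640x3 uint8, red, green, blue), "fovy" (degrees; the focal length in pixels is half the picture's height over the tangent of half this angle, whatever the lens; pixels are square), "cx", "cy" (the principal point, pixels), "R" (3x3) and "t" (3): a world point X has camera coordinates R X + t. Camera axes: x right, y down, z forward; pixel columns grow to the right and rows downward; lengths in m; the calibration is good to about 2 mm. A picture is of the moment at which its call begins. There is no depth.
- bot.job_done(): hands the job in; it is judged then, once.
Trained networks look in a picture, given as the dict that the camera call returned (one of the last four; its "shot" number tells which), for a name from the list of things; names that differ only in an ending like _2 or _b are one class to them, and where a whole thing is asked for, a point or a joint stands for the part that bears it (a point fixed in the world has none). Each returns a list of dicts, best first, with "score" (0 to 1); they miss things now and then, are a little off and sometimes report something else, mostly with a low value. They report only what shows in the picture. A call takes as long as a camera call. They do not tell look-alikes from the thing itself.
- bot.find_in(thing, picture): "point" ([column, row] in pixels, amid what is visible of it).
- bot.landmark_of(thing, picture): "point" ([column, row] in pixels: a listed point, or the origin of a listed thing).
The state is a dict: "time": time; "q": joint angles; "qd": joint speeds; "joint_efforts": joint torques, N m; "ee_pos": TCP position; "tcp_rot": TCP orientation; "wrist_force": force on the tool from outside, world axes, zero at the start; "torque": the same for the moment, N m; "opening": finger opening in m; "grasp_force": force on a finger pad.
Only numpy, scipy, OpenCV 4.12 (cv2) and the standard library are available. Lean on these libraries where they do the work, as an engineer would, in place of code of your own. Each camera call takes 0.05 s, during which the arm holds its last target. There are 200 camera calls.

## Working session

There is one attempt and no reset: what is moved stays moved. The work goes in short steps, Python scripts to look and compute and a shell command to move; the robot and the scene stay as the last step left them, time stands still between calls to the robot, and variables do not carry over. Pictures are saved under pics/ and viewed, at most 10 in all, crops included, and the job is handed in when it is done.

```bash
mkdir -p pics; cat > h.py <<'E'
import numpy as np, cv2
from workcell import bot
def ray(p,uv):
    f=240/np.tan(np.radians(p["fovy"])/2)
    R=np.array(p["R"]);t=np.array(p["t"])
    d=R.T@np.array([(uv[0]-p["cx"])/f,(uv[1]-p["cy"])/f,1]); return -R.T@t,d
def at(p,uv,z):
    c,d=ray(p,uv); return c+d*(z-c[2])/d[2]
def proj(p,X):
    f=240/np.tan(np.radians(p["fovy"])/2)
    c=np.array(p["R"])@np.array(X)+np.array(p["t"]); return [p["cx"]+f*c[0]/c[2],p["cy"]+f*c[1]/c[2]]
def save(img,n): cv2.imwrite("pics/"+n+".png",cv2.cvtColor(img,cv2.COLOR_RGB2BGR))
E
python3 - <<'E'
from h import *
np.set_printoptions(precision=3,suppress=True)
print("nose",bot.nose_length)
P={}
for n in("top","side"):
    p=bot.camera(n);P[n]=p
    c,_=ray(p,(0,0));print(n,c,p["fovy"])
    for th,z in(("crate_a",.06),("crate_a_center",.06),("crate_a_heel",0),("line",0),("tumbler_mid",0),("tumbler_left",0),("horn",0)):
        for d in bot.landmark_of(th,p)[:4]: print(n,th,np.round(d["point"]),round(d["score"],2),at(p,d["point"],z))
save(np.vstack([cv2.resize(P["top"]["img"],(400,300)),cv2.resize(P["side"]["img"],(400,300))]),"a")
save(P["top"]["img"],"top0");save(P["side"]["img"],"side0")
E
```

```text
nose 0.008
top [0.519 0.016 1.353] 50.238404903967066
top crate_a [212. 261.] 0.84 [0.536 0.266 0.06 ]
top crate_a [417. 260.] 0.68 [ 0.543 -0.251  0.06 ]
top crate_a [393. 188.] 0.6 [ 0.727 -0.19   0.06 ]
top crate_a_center [209. 258.] 0.68 [0.542 0.274 0.06 ]
top crate_a_heel [213. 276.] 0.81 [0.497 0.274 0.   ]
top line [334. 276.] 0.75 [ 0.501 -0.044  0.   ]
top tumbler_mid [328. 190.] 0.79 [ 0.73  -0.026  0.   ]
top tumbler_left [146. 222.] 0.89 [0.639 0.454 0.   ]
top horn [489. 224.] 0.97 [ 0.642 -0.455  0.   ]
side [ 0.519 -0.837  0.624] 57.75098038300747
side crate_a [299. 341.] 0.79 [ 0.54  -0.316  0.06 ]
side crate_a [287. 199.] 0.74 [0.538 0.187 0.06 ]
side crate_a [395. 314.] 0.57 [ 0.721 -0.265  0.06 ]
side crate_a_center [287. 182.] 0.85 [0.54  0.292 0.06 ]
side crate_a_center [370. 434.] 0.33 [ 0.629 -0.495  0.06 ]
side crate_a_heel [272. 205.] 0.63 [0.496 0.268 0.   ]
side line [269. 270.] 0.83 [ 0.487 -0.038  0.   ]
side tumbler_mid [369. 259.] 0.56 [ 0.725 -0.016  0.   ]
side tumbler_left [314. 171.] 0.88 [0.638 0.482 0.   ]
```

View pics/top0.png

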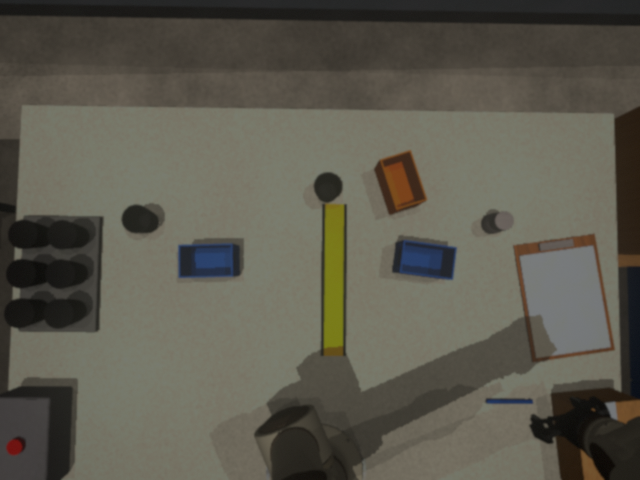

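View pics/side0.png

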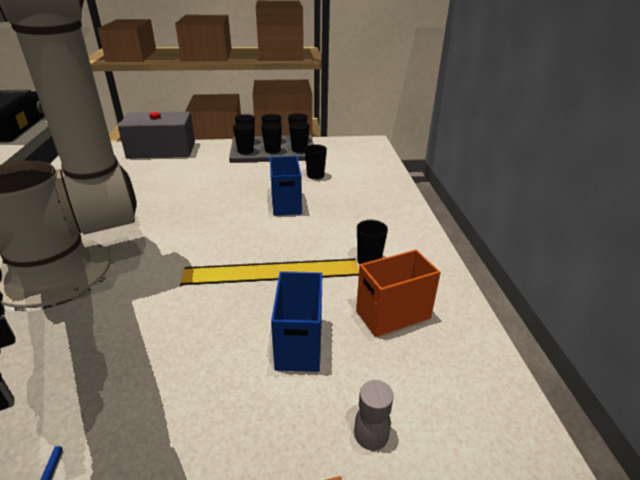

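The top view shows two blue crates, at about (209,260) and (425,259). An orange look-alike sits at (401,182), the line at (334,280), tumblers at (328,187) and (141,219), and the horn at (497,222). The side view agrees, with blue crates at (286,185) and (298,320) and the orange crate at (398,292). The blue ones fit the description, so I leave the orange one alone. Next I'll fit the crate poses and take one enlarged crop to confirm.

```bash
cat >> h.py <<'E'
from scipy.optimize import minimize
def blue(img):
    h=cv2.cvtColor(img,cv2.COLOR_RGB2HSV)
    m=cv2.inRange(h,(105,110,35),(130,255,255))
    return m
def fit(views,x0,box):
    # box: (dx,dy,z) sizes centred at x,y ; views: (p,mask)
    def corners(v):
        c,s=np.cos(v[2]),np.sin(v[2])
        return [(v[0]+c*a-s*b,v[1]+s*a+c*b,z) for a in(-box[0]/2,box[0]/2) for b in(-box[1]/2,box[1]/2) for z in(0,box[2])]
    def cost(v):
        r=0
        for p,m in views:
            q=np.float32([proj(p,X) for X in corners(v)])
            hull=cv2.convexHull(np.int32(np.round(q*16)))
            k=np.zeros((480,640),np.uint8); cv2.fillConvexPoly(k,hull,255,cv2.LINE_AA,4)
            r+=np.abs(k.astype(int)-m).sum()/m.astype(int).sum()
        return r
    s=np.array(x0); S=np.array([s]+[s+d for d in np.diag([.02,.02,.15])])
    r=minimize(cost,x0,method="Nelder-Mead",options=dict(initial_simplex=S,xatol=1e-4,fatol=1e-4))
    return r.x,r.fun
def mask(p,X,rad):
    m=blue(p["img"]); u=proj(p,X); k=np.zeros_like(m); cv2.circle(k,(int(u[0]),int(u[1])),rad,255,-1)
    return cv2.morphologyEx(m&k,cv2.MORPH_CLOSE,np.ones((9,9)))
E
python3 - <<'E'
from h import *
np.set_printoptions(precision=3,suppress=True)
o=bot.get_obs();print(o["time"],o["ee_pos"],o["tcp_rot"],o["opening"])
t=bot.camera("top");s=bot.camera("side")
for X in((.54,.27,.06),(.54,-.25,.06)):
    vt=(t,mask(t,X,55)); vs=(s,mask(s,X,75))
    for v in([vt],[vs],[vt,vs]):
        x,f=fit(v,[X[0],X[1],0],(.08,.13,.12));print(x[:2],np.degrees(x[2]),f)
h=cv2.cvtColor(t["img"],cv2.COLOR_RGB2HSV)
y=cv2.inRange(h,(22,120,60),(35,255,255));r=cv2.findNonZero(y);print("line",cv2.boundingRect(r))
b=cv2.boundingRect(r);print(at(t,(b[0],b[1]),0),at(t,(b[0]+b[2],b[1]+b[3]),0))
og=cv2.inRange(h,(5,150,60),(14,255,255));og[:,:350]=0;og[230:]=0
b=cv2.boundingRect(cv2.findNonZero(og));print("orange",b,at(t,(b[0]+b[2]/2,b[1]+b[3]),0.12),at(t,(b[0]+b[2]/2,b[1]+b[3]),0))
save(cv2.resize(t["img"][140:310,160:520],None,fx=2.2,fy=2.2),"crop")
E
```

```text
0.8 [ 0.223 -0.503  0.239] [-179.999   -0.      23.881] 0.08527815217438979
[0.538 0.269] 2.8720090408092633 0.6640643911885742
[0.535 0.279] 1.0625222812843171 0.10636345501695592
[0.536 0.276] 0.6827748822716326 0.7850589067552902
[ 0.545 -0.262] -3.7093872107918187 0.5586920564909453
[ 0.543 -0.262] -6.224920110997357 0.07069370958259848
[ 0.543 -0.262] -5.417851421078311 0.6382133308520254
line (323, 204, 22, 151)
[ 0.691 -0.012  0.   ] [ 0.295 -0.074  0.   ]
orange (380, 151, 46, 60) [ 0.661 -0.204  0.12 ] [ 0.675 -0.226  0.   ]
```

View pics/crop.png

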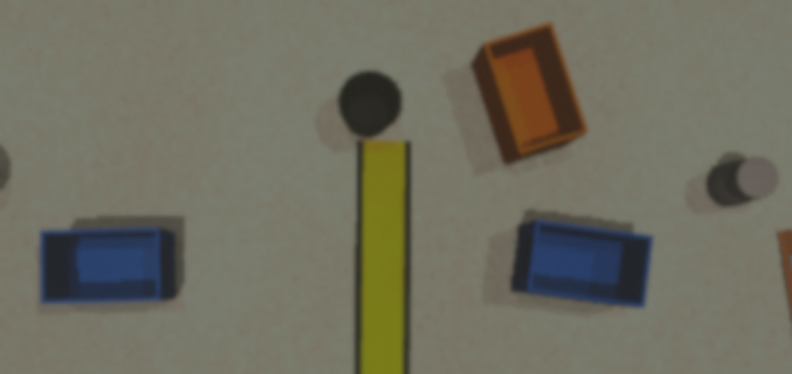

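Both blue crates are confirmed and the orange one is excluded. The left crate is at about (0.536, 0.277) with yaw near 1°, and the right one at about (0.543, -0.262) with yaw near -6°. The line is at y ≈ -0.044. I'll tip the right crate first.

```bash
python3 -m inch '[[5,3,0,-4],[10,6,0,-8],[15,9,0,-12],[20,12,0,-16],[25,15,0,-20],[30,18,0,-25],[35,21,0,-30],[40,23.6,0,-30]]' 5
python3 -m inch '[[0,0,0,0],[0,0,-2,0],[0,0,-5,0],[0,0,-8,0],[0,0,-11,0],[0,0,-13.5,0],[0,0,-13.5,0],[0,0,-13.5,0]]'
```

```text
time: 1.9
ee_pos: [0.6242, -0.2656, 0.2395]
tcp_rot: [180.0, -0.0, -6.2]
wrist_force: [0.4, -1.3, -0.2]
opening: 0.0499
grasp_force: 0.0
time: 2.9
ee_pos: [0.6227, -0.2674, 0.1058]
tcp_rot: [180.0, -0.1, -6.1]
wrist_force: [0.1, -1.3, -0.3]
opening: 0.0501
grasp_force: 0.0
```

```bash
python3 -m inch '[[-1,0.1,0,0],[-2,0.2,0,0],[-2.5,0.3,0,0],[-3,0.3,0,0],[-3.5,0.4,0,0],[-4,0.4,0,0],[-4.5,0.5,0,0],[-5,0.5,0,0]]'
python3 -m inch '[[-0.6,0.1,0,0],[-1.2,0.1,0,0],[-1.8,0.2,0,0],[-2.4,0.2,0,0],[-2.8,0.3,0,0],[-3.2,0.3,0,0],[-3.6,0.4,0,0],[-4,0.4,0,0]]'
python3 - <<'E'
from h import *
t=bot.camera("top");s=bot.camera("side")
save(np.vstack([cv2.resize(t["img"][180:380,320:520],(400,300)),cv2.resize(s["img"][120:480,60:540],(400,300))]),"b")
E
```

```text
time: 3.9
ee_pos: [0.5724, -0.2618, 0.1044]
tcp_rot: [-180.0, -0.0, -6.1]
wrist_force: [2.0, 0.8, 2.8]
opening: 0.0501
grasp_force: 1.5
time: 4.9
ee_pos: [0.5321, -0.2578, 0.1039]
tcp_rot: [-180.0, 0.0, -6.1]
wrist_force: [0.0, -0.4, -0.3]
opening: 0.0502
grasp_force: 0.1
```

View pics/b.png

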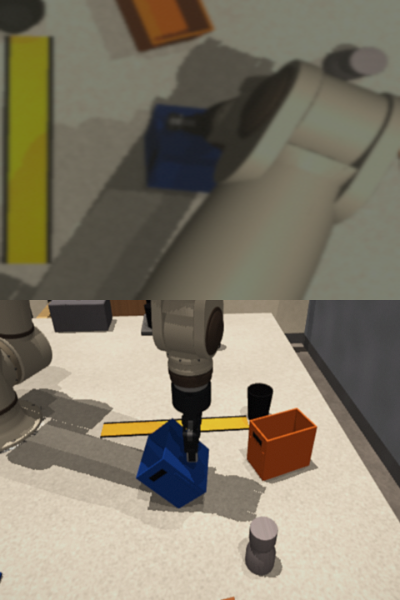

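The crate in the side view is tilted about 40° over its near edge, with the fingers on its far wall, so I keep pushing.

```bash
python3 -m inch '[[-0.5,0,0,0],[-1,0.1,0,0],[-1.5,0.1,0,0],[-2,0.2,0,0],[-2.5,0.2,0,0],[-3,0.3,0,0],[-3,0.3,0,0],[-3,0.3,0,0]]'
python3 -m inch '[[1,0,3,0],[3,0,8,0],[5,0,13,0],[6,5,13,0],[6,10,13,0],[6,16,13,2],[6,22,13,4],[6,27,13,7]]'
python3 - <<'E'
from h import *
t=bot.camera("top");s=bot.camera("side")
save(np.vstack([cv2.resize(t["img"][180:380,320:520],(400,300)),cv2.resize(s["img"][120:480,60:540],(400,300))]),"c")
print(bot.landmark_of("stamp",t),bot.landmark_of("stamp",s))
E
```

```text
time: 6.0
ee_pos: [0.5028, -0.2549, 0.1043]
tcp_rot: [180.0, -0.0, -6.1]
wrist_force: [0.1, 0.1, 0.4]
opening: 0.0501
grasp_force: 0.0
time: 7.0
ee_pos: [0.5626, 0.0141, 0.2343]
tcp_rot: [-179.8, -0.0, 1.4]
wrist_force: [0.8, -0.3, -0.3]
opening: 0.0503
grasp_force: 0.0
[{'point': [214.7, 264.0], 'score': 0.68}] [{'point': [284.6, 204.8], 'score': 0.86}, {'point': [271.2, 271.8], 'score': 0.52}]
```

View pics/c.png

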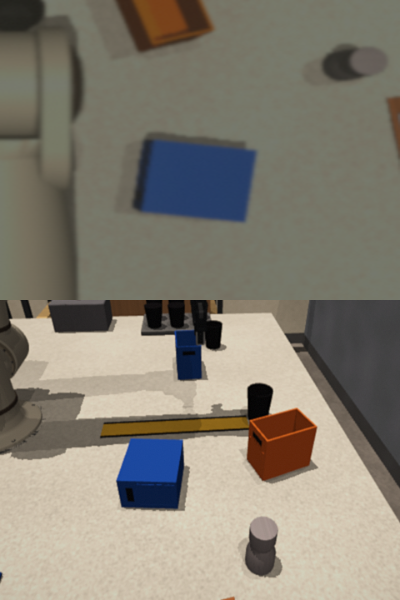

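The right crate now lies on its near side: its top face is a blue rectangle at about (195,180) in the upper crop. I'll check for any green or white stamp pixels visible at grazing angle, and go on to the left crate.

```bash
cat >> h.py <<'E'
def green(p):
    h=cv2.cvtColor(p["img"],cv2.COLOR_RGB2HSV); m=cv2.inRange(h,(40,70,30),(90,255,255))
    n,_,st,c=cv2.connectedComponentsWithStats(m)
    return [(st[i].tolist(),c[i].round().tolist()) for i in range(1,n) if st[i][4]>=4]
def lying(views,X,yaw=0):
    return fit(views,[X[0],X[1],yaw],(.12,.13,.08))
E
python3 - <<'E'
from h import *
np.set_printoptions(precision=3,suppress=True)
t=bot.camera("top");s=bot.camera("side")
print(green(t),green(s))
X=(.45,-.25,.04)
vt=(t,mask(t,X,50)); vs=(s,mask(s,X,75))
for v in([vt],[vs]):
    x,f=lying(v,X,-.1);print(x[:2],np.degrees(x[2]),f)
X=[.536,.277,.06];x,f=fit([(s,mask(s,X,65))],[X[0],X[1],0],(.08,.13,.12));print(x[:2],np.degrees(x[2]),f)
E
python3 -m inch '[[2,6,0,0],[4,12,0,0],[6,18,0,0],[6,22,0,0],[6,26,0,0],[6,26,-4,0],[6,26,-8,0],[6,26,-13,0]]'
```

```text
[] []
[ 0.445 -0.254] -5.486575513521915 0.18745607954681262
[ 0.442 -0.251] -4.559799881485204 0.05083586753247622
[0.536 0.278] 1.0922690121909517 0.17582239507373199
time: 8.3
ee_pos: [0.6409, 0.0916, 0.169]
tcp_rot: [-177.4, 0.1, 7.1]
wrist_force: [-0.1, 0.0, 0.1]
opening: 0.0499
grasp_force: 0.0
```

```bash
python3 -m inch '[[0,0,0,0],[0,0,0,0],[0,0,0,0],[0,0,0,0],[0,0,0,0],[0,0,0,0],[0,0,0,0],[0,0,0,0]]'
python3 - <<'E'
from h import *
o=bot.get_obs();print(o["q"],o["qd"],o["ee_pos"],o["tcp_rot"],o["time"])
E
```

```text
time: 9.3
ee_pos: [0.6408, 0.0918, 0.1698]
tcp_rot: [-177.4, 0.1, 7.1]
wrist_force: [-0.1, -1.1, 0.3]
opening: 0.0501
grasp_force: 0.0
[  7.04715081  17.89184046  17.33668854  89.57448577   2.58406311
 179.943434  ] [ 0.07819956 -0.01405795 -0.14399926  0.02755935  0.00344172 -0.01700807] [0.6408147  0.09180115 0.16983755] [-1.77415810e+02  1.27087351e-01  7.10365942e+00] 9.3
```

Joint 6 is at its limit, so I'll turn the tool half a turn, which gives an equivalent pose.

```bash
python3 -m inch '[[0,0,5,10],[-1,1,6,20],[-1,2,6,30],[-2,3,6,40],[-2,4,6,50],[-2,6,6,60],[-2,7,6,70],[-2,8,6,80]]'
python3 -m inch '[[0,1.5,0,10],[0,3,0,20],[0,4.5,0,30],[0,6,0,40],[0,7.5,0,50],[0,9,0,60],[0,10.5,0,70],[0,10.5,0,80]]'
```

```text
time: 10.3
ee_pos: [0.6208, 0.1723, 0.2298]
tcp_rot: [-177.4, 0.1, 87.4]
wrist_force: [-0.0, -0.1, -1.0]
opening: 0.05
grasp_force: 0.0
time: 11.3
ee_pos: [0.6206, 0.2779, 0.2294]
tcp_rot: [-177.4, 0.1, 167.5]
wrist_force: [0.8, -0.2, -0.1]
opening: 0.0499
grasp_force: 0.0
```

```bash
python3 -m inch '[[0,0,0,8],[0,0,-3,13.5],[0,0,-6,13.5],[0,0,-9,13.5],[0,0,-12.4,13.5],[-1,0,-12.4,13.5],[-2,0,-12.4,13.5],[-2.5,0,-12.4,13.5]]'
python3 -m inch '[[-0.5,0,0,0],[-1,0,0,0],[-1.5,0,0,0],[-2,0,0,0],[-2.5,0,0,0],[-3,0,0,0],[-3.5,0,0,0],[-4,0,0,0]]'
python3 -m inch '[[-0.5,0,0,0],[-1,0,0,0],[-1.5,0,0,0],[-2,0,0,0],[-2.5,0,0,0],[-3,0,0,0],[-3.5,0,0,0],[-4,0,0,0]]'
python3 - <<'E'
from h import *
t=bot.camera("top");s=bot.camera("side")
save(np.vstack([cv2.resize(t["img"][180:380,120:320],(400,300)),cv2.resize(s["img"][100:340,160:480],(400,300))]),"d")
E
```

```text
time: 12.3
ee_pos: [0.5957, 0.2773, 0.1081]
tcp_rot: [-177.5, 0.3, -179.4]
wrist_force: [-0.7, -0.4, -0.3]
opening: 0.0503
grasp_force: 0.0
time: 13.3
ee_pos: [0.5555, 0.2768, 0.1059]
tcp_rot: [-177.4, 0.1, -179.4]
wrist_force: [2.2, 0.1, 1.9]
opening: 0.0502
grasp_force: 1.2
time: 14.3
ee_pos: [0.5152, 0.2767, 0.1055]
tcp_rot: [-177.4, 0.1, -179.4]
wrist_force: [-0.4, 0.7, -0.2]
opening: 0.0501
grasp_force: 0.0
```

View pics/d.png

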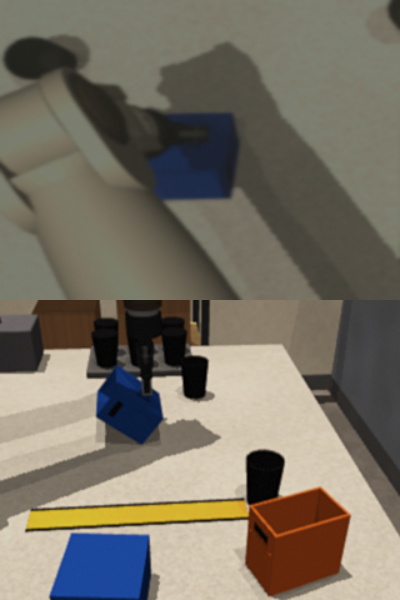

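The left crate is past 40° and falling towards the robot. I finish the push, then back off and look.

```bash
python3 -m inch '[[-0.5,0,0,0],[-1,0,0,0],[-1.5,0,0,0],[-2,0,0,0],[-2,0,0,0],[-2,0,0,0],[-2,0,0,0],[-2,0,0,0]]'
python3 -m inch '[[1,0,4,-10],[2,0,9,-20],[2,-5,12,-30],[0,-11,14,-40],[-4,-17,14,-50],[-9,-21,14,-60],[-14,-25,14,-70],[-19,-28,14,-80]]'
python3 - <<'E'
from h import *
np.set_printoptions(precision=3,suppress=True)
t=bot.camera("top");s=bot.camera("side")
print(green(t),green(s))
for X in((.445,-.253,.04),(.44,.277,.04)):
  vt=(t,mask(t,X,50)); vs=(s,mask(s,X,65))
  for v in([vt],[vs]):
    x,f=lying(v,X,0);print(x[:2],np.degrees(x[2]),f)
save(np.vstack([cv2.resize(t["img"][180:380,150:450],(600,300)),cv2.resize(s["img"][120:440,0:640],(600,300))]),"e")
E
```

```text
time: 15.4
ee_pos: [0.4959, 0.2768, 0.1058]
tcp_rot: [-177.4, 0.1, -179.4]
wrist_force: [-0.1, 0.1, -0.5]
opening: 0.05
grasp_force: 0.0
time: 16.4
ee_pos: [0.3138, 0.0019, 0.2458]
tcp_rot: [-177.4, 0.1, 100.3]
wrist_force: [0.4, -0.7, 0.1]
opening: 0.0501
grasp_force: 0.0
[] []
[ 0.445 -0.25 ] -7.738929821550634 0.18500763941940412
[ 0.442 -0.251] -4.460170888204679 0.05129095843833352
[0.436 0.269] 5.002427833309897 0.1736754773423076
[0.434 0.274] 2.5740027220663135 0.11192827079967287
```

View pics/e.png

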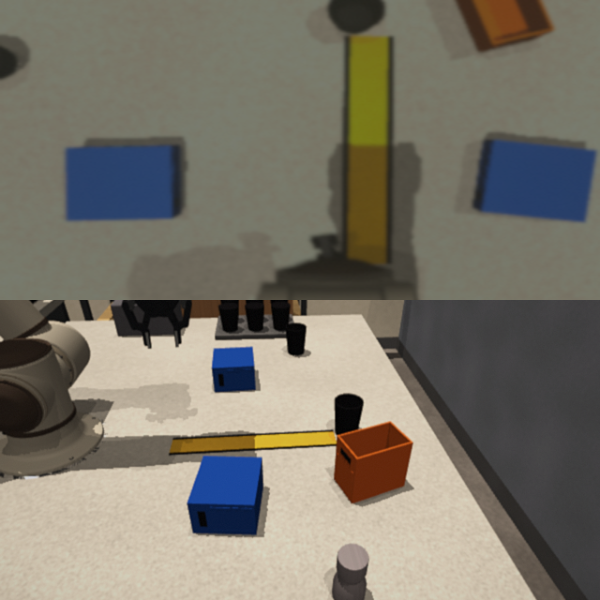

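```bash
python3 - <<'E'
from h import *
s=bot.camera("side")
c,sn=np.cos(np.radians(-5)),np.sin(np.radians(-5))
for dz in(.075,.06,.05,.04,.03,.02,.005):
    X=(.443+.06*c,-.251+.06*sn,dz); u=proj(s,X); r=int(round(u[1]));k=int(round(u[0]))
    print(np.round(u),[tuple(int(a) for a in v) for v in s["img"][r,k-5:k+7]])
cr=s["img"][250:370,200:290]
save(cv2.resize(cr,(600,800),interpolation=cv2.INTER_NEAREST)[:600],"f")
E
```

```text
[276. 312.] [(27, 71, 158), (28, 72, 158), (29, 73, 160), (28, 70, 156), (23, 56, 123), (11, 29, 62), (4, 17, 41), (1, 15, 41), (8, 17, 41), (100, 93, 90), (203, 188, 167), (213, 200, 179)]
[276. 318.] [(26, 71, 157), (27, 71, 160), (29, 72, 157), (22, 56, 125), (11, 28, 63), (4, 19, 41), (6, 18, 44), (5, 18, 44), (7, 17, 43), (67, 68, 74), (162, 155, 141), (195, 183, 162)]
[276. 322.] [(28, 73, 160), (28, 72, 161), (23, 64, 144), (13, 34, 79), (8, 20, 43), (9, 20, 44), (5, 19, 44), (5, 17, 44), (12, 24, 46), (59, 61, 67), (116, 108, 95), (127, 116, 103)]
[277. 326.] [(26, 69, 151), (15, 41, 94), (7, 21, 48), (5, 18, 42), (5, 17, 44), (3, 16, 44), (8, 19, 43), (51, 52, 60), (113, 106, 95), (128, 119, 104), (126, 116, 103), (124, 115, 101)]
[277. 330.] [(21, 55, 124), (11, 28, 64), (6, 18, 40), (8, 20, 44), (6, 19, 44), (3, 17, 44), (23, 30, 50), (69, 69, 71), (117, 108, 96), (126, 117, 102), (124, 115, 101), (124, 115, 101)]
[277. 333.] [(14, 38, 86), (6, 19, 45), (5, 18, 43), (6, 20, 44), (3, 18, 44), (6, 18, 44), (47, 47, 56), (109, 101, 90), (126, 117, 103), (126, 116, 102), (121, 112, 99), (119, 111, 98)]
[277. 339.] [(10, 19, 45), (4, 18, 44), (7, 20, 46), (4, 18, 43), (3, 15, 43), (38, 41, 55), (95, 90, 85), (118, 109, 96), (119, 110, 97), (120, 111, 97), (120, 110, 97), (121, 112, 99)]
```

```bash
python3 - <<'E'
from h import *
s=bot.camera("side")
cr=np.clip(s["img"][265:365,200:300].astype(float)*1.8,0,255).astype(np.uint8)
save(cv2.resize(cr,(600,600),interpolation=cv2.INTER_NEAREST),"g")
E
```

```text
(no output)
```

View pics/g.png

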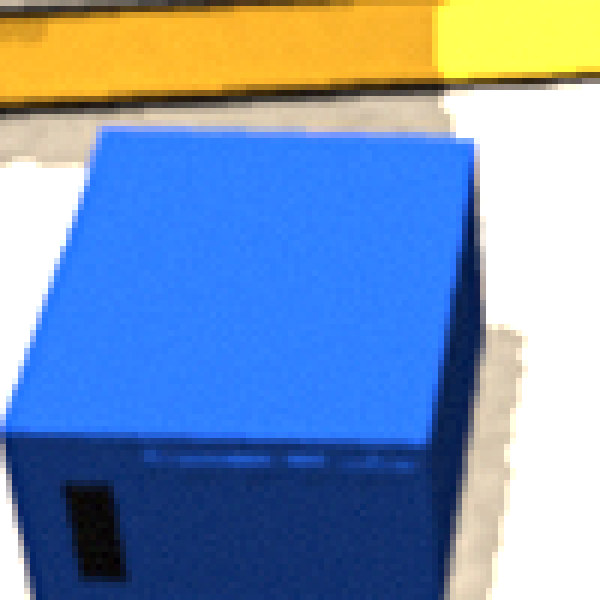

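The enlarged view shows the right crate's underside as a narrow strip at (435–480, 150–600), plain dark blue with no stamp. So the left crate should be the stamped one. I'll push it part of the way (y > 0.12 is safe either way), turned slightly clockwise so that the side camera can confirm the stamp.

```bash
python3 -m inch '[[2,5,0,-3],[4,10,0,-6],[6,15,0,-9],[8,20,0,-12],[10,25,0,-15],[12,30,0,-18],[12.3,35,0,-18],[12.3,40,0,-18]]'
python3 -m inch '[[0,0,0,0],[0,0,-3,0],[0,0,-7,0],[0,0,-11,0],[0,0,-15,0],[0,0,-18,0],[0,0,-20.5,0],[0,0,-20.5,0]]'
```

```text
time: 17.6
ee_pos: [0.4385, 0.4061, 0.2441]
tcp_rot: [-177.4, 0.2, 82.7]
wrist_force: [0.8, 0.0, 0.4]
opening: 0.0501
grasp_force: 0.0
time: 18.6
ee_pos: [0.4373, 0.4021, 0.0383]
tcp_rot: [-177.2, 0.3, 82.7]
wrist_force: [0.6, -0.3, 0.1]
opening: 0.0499
grasp_force: 0.0
```

```bash
python3 -m inch '[[0,-2,0,0],[0,-4,0,0],[0,-5,0,0],[0,-6,0,0],[0,-7,0,0],[0,-8,0,0],[0,-9,0,0],[0,-10,0,0]]'
python3 -m inch '[[0,-1,0,0],[0,-2,0,0],[0,-3,0,0],[0,-4,0,0],[0,-5,0,0],[0,-6,0,0],[0,-6.5,0,0],[0,-6.5,0,0]]'
python3 - <<'E'
from h import *
np.set_printoptions(precision=3,suppress=True)
t=bot.camera("top");s=bot.camera("side")
print(green(t),green(s),bot.landmark_of("stamp",s),bot.landmark_of("stamp",t))
for X in((.445,-.253,.04),(.43,.16,.04)):
  vt=(t,mask(t,X,50)); vs=(s,mask(s,X,65))
  for v in([vt],[vs]):
    x,f=lying(v,X,0);print(x[:2],np.degrees(x[2]),f)
X=(.43,.16,.04);u=np.int32(proj(s,X))
save(np.hstack([cv2.resize(s["img"][u[1]-45:u[1]+45,u[0]-45:u[0]+45],(400,400)),cv2.resize(t["img"][180:360,150:330],(400,400))]),"i")
E
```

```text
time: 19.6
ee_pos: [0.438, 0.3021, 0.0405]
tcp_rot: [-177.4, 0.2, 82.6]
wrist_force: [0.3, 1.9, 0.6]
opening: 0.05
grasp_force: 0.0
time: 20.6
ee_pos: [0.4384, 0.2375, 0.0409]
tcp_rot: [-177.4, 0.1, 82.6]
wrist_force: [0.4, -0.5, -0.7]
opening: 0.05
grasp_force: 0.0
[] [([267, 205, 3, 18, 46], [268.0, 213.0])] [{'point': [268.5, 211.4], 'score': 0.75}] [{'point': [261.1, 281.2], 'score': 0.58}]
[ 0.445 -0.25 ] -7.738929821550634 0.18741717101643424
[ 0.442 -0.251] -4.345979067781466 0.0588876073305139
[0.429 0.155] -5.61808782297425 0.21925713374780806
[0.425 0.163] -3.868397394250482 0.09206201116449753
```

View pics/i.png

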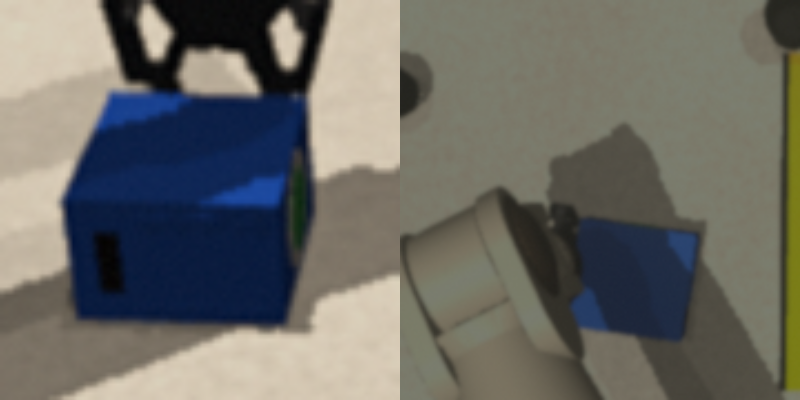

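The left crate shows the green stamp with its white rim at (298,205) in the side crop, which is (268,212) in the full picture. It is the stamped one, at y ≈ 0.16. I push on towards y = -0.043.

```bash
python3 -m inch '[[0,-1,0,0],[0,-2,0,0],[0,-3,0,0],[0,-4,0,0],[0,-5,0,0],[0,-6,0,0],[0,-7,0,0],[0,-8,0,0]]'
python3 -m inch '[[0,-1.2,0,0],[0,-2.4,0,0],[0,-3.6,0,0],[0,-4.8,0,0],[0,-6,0,0],[0,-7.2,0,0],[0,-8.4,0,0],[0,-9,0,0]]'
python3 -m inch '[[0,-0.3,0,0],[0,-0.6,0,0],[0,-1,0,0],[0,-1,0,0],[0,-1,0,0],[0,-1,0,0],[0,-1,0,0],[0,-1,0,0]]'
cat > m.py <<'E'
from h import *
np.set_printoptions(precision=3,suppress=True)
t=bot.camera("top");s=bot.camera("side")
X=(.43,-.03,.04);vt=(t,mask(t,X,50)); vs=(s,mask(s,X,65)&(mask(s,(.445,-.251,.04),0)|255))
m=blue(s["img"]);n,l,st,c=cv2.connectedComponentsWithStats(m)
u=np.int32(proj(s,X));ms=(l==l[u[1],u[0]]).astype(np.uint8)*255
for v in([vt],[(s,ms)]):
    x,f=lying(v,X,-.1);print(x[:2],np.degrees(x[2]),f)
print(green(s),[bot.landmark_of("line",p)[:1] for p in(t,s)])
h=cv2.cvtColor(s["img"],cv2.COLOR_RGB2HSV);y=cv2.inRange(h,(18,150,80),(32,255,255))
for c in range(190,360,20):
    r=np.flatnonzero(y[:,c])
    if len(r): print(c,r.min(),r.max(),at(s,(c,r.min()),0)[:2],at(s,(c,r.max()),0)[:2])
save(np.vstack([t["img"][180:380,170:490],s["img"][160:400,170:490]]),"k")
E
python3 m.py
```

```text
time: 21.8
ee_pos: [0.4383, 0.1573, 0.0409]
tcp_rot: [-177.4, 0.1, 82.6]
wrist_force: [0.1, 2.3, -1.0]
opening: 0.0499
grasp_force: 0.0
time: 22.8
ee_pos: [0.4384, 0.0672, 0.0409]
tcp_rot: [-177.4, 0.1, 82.6]
wrist_force: [0.0, 1.8, -0.6]
opening: 0.0501
grasp_force: 0.0
time: 23.8
ee_pos: [0.4383, 0.058, 0.0409]
tcp_rot: [-177.4, 0.1, 82.6]
wrist_force: [-0.3, -0.0, -0.3]
opening: 0.0498
grasp_force: 0.0
[ 0.432 -0.027] -17.05202275629116 1.0720341266277504
[ 0.424 -0.016] -4.38371019683117 0.14447096827828648
[([266, 243, 4, 22, 67], [267.0, 254.0])] [[{'point': [330.7, 278.5], 'score': 0.93}], [{'point': [269.3, 271.5], 'score': 0.61}]]
190 269 282 [ 0.306 -0.018] [ 0.313 -0.066]
270 265 277 [ 0.489 -0.018] [ 0.489 -0.063]
290 264 277 [ 0.536 -0.019] [ 0.534 -0.067]
310 263 276 [ 0.583 -0.019] [ 0.579 -0.067]
330 261 275 [ 0.631 -0.015] [ 0.625 -0.067]
350 260 274 [ 0.679 -0.015] [ 0.671 -0.068]
```

View pics/k.png

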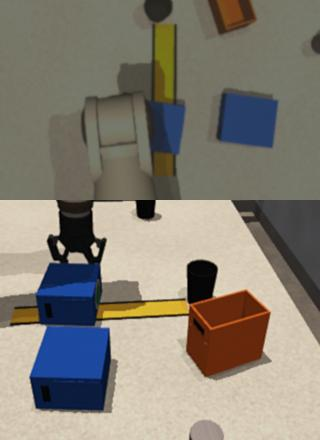

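The crate straddles the line but is still about 2.4 cm left of centre, so it needs a last push. After that I retreat and verify.

```bash
python3 -m inch '[[0,-0.5,0,0],[0,-1,0,0],[0,-1.5,0,0],[0,-2,0,0],[0,-2.4,0,0],[0,-2.4,0,0],[0,-2.4,0,0],[0,-2.4,0,0]]'
python3 -m inch '[[0,2,0,0],[0,5,0,0],[0,9,3,0],[0,13,8,0],[0,18,12,0],[-3,23,16,0],[-6,28,18,0],[-6,28,18,0]]'
python3 m.py | head -3
python3 - <<'E'
from h import *
o=bot.get_obs();print(o["time"],o["ee_pos"])
s=bot.camera("side");t=bot.camera("top")
for n in("tumbler_mid","tumbler_left","horn"):
    for p in(t,s):
        d=bot.landmark_of(n,p)[:1]
        if d: print(n,at(p,d[0]["point"],0))
X=(.445,-.253,.04);print(lying([(t,mask(t,X,45))],X,-.1))
X=(.43,-.043,.04);print(lying([(t,mask(t,X,48))],X,-.1))
E
```

```text
time: 25.0
ee_pos: [0.4383, 0.034, 0.0408]
tcp_rot: [-177.4, 0.1, 82.6]
wrist_force: [-0.4, -0.3, -0.0]
opening: 0.0502
grasp_force: 0.0
time: 26.0
ee_pos: [0.3771, 0.3167, 0.2225]
tcp_rot: [-177.5, 0.0, 82.8]
wrist_force: [-0.1, -0.6, -1.3]
opening: 0.0499
grasp_force: 0.0
[ 0.428 -0.044] -7.465343056142154 0.11001878023936848
[ 0.442 -0.248] -4.778017117485632 0.3897634109422439
[([266, 250, 4, 21, 68], [267.0, 260.0])] [[{'point': [331.9, 278.5], 'score': 0.83}], [{'point': [272.1, 270.8], 'score': 0.66}]]
26.2 [0.37856991 0.31322105 0.22012035]
tumbler_mid [ 0.72777086 -0.02857524  0.        ]
tumbler_mid [ 0.72114824 -0.01342688  0.        ]
tumbler_left [0.63201451 0.45357561 0.        ]
tumbler_left [0.6406389  0.44620723 0.        ]
horn [ 0.64456422 -0.45831067  0.        ]
(array([ 0.44490497, -0.25026055, -0.11231713]), np.float64(0.1800512198409489))
(array([ 0.42683004, -0.04399965, -0.12898247]), np.float64(0.11188959153641173))
```

```bash
python3 -c "
from workcell import bot
print(bot.job_done())"
```

```text
the job is handed in; nothing more can be done
None
```

The job is handed in at about 26 s: both crates lie on their near sides, the stamped (left) one is within about 2 mm of the line's middle, the other lies about 0.21 m to its side, and the tumblers and horn show no movement beyond measuring error; no verdict was returned.

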